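# Clamp the tube block under the sprung hold-down

## Robot

A 7-joint arm with a two-finger parallel gripper is mounted at the origin on a cart in front of the work surface, level with it; the furniture and walls round the work are solid. World frame = base frame: x ahead of the robot, y to its left, z up, the work surface at z = 0. Lengths are in m, angles in rad, forces in N, time in s.
With the tool pointing down it reaches from about 0.425 to 0.925 m from the base axis. Payload 6.8 kg.
Tool frame: the origin (TCP) lies at the very end of the fingers, on their centre line; the grasp point (between the pads) lies 19 mm behind it; z points along the fingers, y is the direction in which the jaws open and shut (so a half turn about z gives the same grasp; the last joint's range is limited). The gripper opens to 85 mm and grips with 20 to 120 N. Pads are 22 mm wide; open, the fingers measure 114 mm over their backs; the gripper's body (76 mm by 85 mm) begins 54 mm behind the grasp point. The pads swing forward as they close: fully open they stand 13 mm farther back than shut.
Start: joints at [1.08, 0.477, 0.022, 1.555, -0.011, 1.109, -0.083], TCP at [0.252, -0.626, 0.231] pointing down, gripper open.
Joint ranges: [-2.96, 2.96], [-0.34, 2.1], [-1.41, 1.46], [0.24, 2.44], [-1.37, 4.51], [0.17, 1.92], [-2.96, 2.96]. Speed limits (rad/s): [2.39, 2.39, 3.14, 3.14, 3.14, 3.14, 3.14].

## Interface

Orientations are given as a unit quaternion [x, y, z, w].
In Python, from bench import manip, vision, sign_off gives the robot as it stands.
- The arm moves only by the shell command python3 -m jog 'ROWS' [OPENING]. ROWS is a JSON object of lists of equal length, an entry for each row: "offset": the shift along the tool's x, y, z in mm, a list of three; "rotation": the turn, a rotation vector about the tool's x, y, z in degrees, a list of three. A call has 1 to 12 rows; each row shifts and turns the commanded pose from where the row before left it, along the tool's axes as they then stand; what a row does not reach is not made up. A row lasts 1/12 s, in which the tool goes at most 41.7 mm and 7.16 degrees, less where a joint would pass 70% of its speed; a pose out of reach is approached as far as the arm can. A call with a gripper value outside its range is refused whole. OPENING is the opening, from 0 (shut) to 1 (fully open), set as the call begins (- or left out, the last holds). The fingers move at their own pace and stop on an object; the grip force is fixed at half the most. Time passes only in rows, so rows that do not move let the fingers close. It gives the time, the measured TCP pose, the force and the opening at its end, in the units of the state.
- manip.get_state(): the state, without advancing time (a new reading comes with each control period).
- vision.camera(name): name is "scene" or "top"; returns a dict with "color" (384x512x3 uint8, red, green, blue), "z_map" (384x512 float32, m along the optical axis (not along the pixel's ray), 0 where there is no reading), "fovy" (degrees; the focal length in pixels is half the picture's height over the tangent of half this angle, whatever the lens; pixels are square), "cx", "cy" (the principal point, pixels), "xyz" and "rotation" of the camera in the world. Camera axes: x right, y down, z forward; pixel columns grow to the right and rows downward; lengths in m; the calibration is good to about 2 mm. A picture is of the moment at which its call begins.
- sign_off(): hands the job in, once; it reports no verdict.
The state is a dict: "time": time; "joint_positions": joint angles; "joint_velocities": joint speeds; "tau": joint torques, N m; "position": TCP position; "tcp_rot": TCP orientation; "contact_force": force on the tool from outside, world axes, zero at the start; "ft_torque": the same for the moment, N m; "finger_gap": finger opening in m.
Only numpy, scipy, OpenCV 4.12 (cv2) and the standard library are available. Lean on these libraries where they do the work, as an engineer would, in place of code of your own. Each camera call takes 0.05 s, during which the arm holds its last target.

## Task

Set the aluminium tube block into the bay between the grey brackets of the white clamp plate. Then draw the sprung hold-down arm up by its T-handle just until it meets its stop, where it comes free to turn, swing it fully round over the block, and ease it down with the handle in hand until its foot clamps the block; let go. Do not wrench the arm against its stop or try to turn it by force. Do not disturb the bottle, the tape roll or the timer.

Things in the scene. Friction and masses are not known exactly. Their poses are not given: they have to be found in the camera images.
- block_center (a point): Centre of the loose tube block, a plain aluminium block 46 (its x) x 76 (its y) x 36 mm (z) with two rows of three dark round wells (10 mm diameter) towards each end of the top and a bare land in the middle; 0.2 to 0.45 kg. Stands on the bench, wells up.
- clamp_plate: White fixed plate 150 (its x) x 240 (its y) x 8 mm, standing on the bench; origin at the centre of its underside, z up. It carries the bay and, 60 mm towards its -y from the origin, an upright aluminium column (52 mm diameter, its foot flange 64 mm, top 83 mm over the bench) from which the hold-down arm rises.
- bay (a point): Middle of the bay, on the plate's top (8 mm over the bench), 40 mm towards the plate's +y from its origin; axes as the plate's. Two C-shaped grey brackets, 12 mm high above the plate, embrace the ends of the block (the block's long side lies along the plate's y, either way round) with 4 mm of play on every side; the block's long sides stay free for 22 mm either side of the middle.
- handle (a point): Centre of the black T-handle's bar, 52 mm long (this point's x) x 12 mm wide (y) x 14 mm high (z), on the column's axis, 130 mm over the bench when the arm is down and parked. It turns and rises with the arm; the neck beneath the bar is 14 mm thick and the arm's top lies 32 mm below the bar's centre. The bar lies along the arm.
- foot (a point): Centre of the underside of the rubber foot (20 mm diameter) at the arm's free end, 100 mm from the axis along the arm's x; 36 mm over the bench when the arm is down, so that it comes to rest on a block in the bay (top at 44 mm) with the arm 8 mm up.
- clamp_arm: The hold-down arm with handle, post and foot, one rigid piece; origin on the column's axis, at bench level when the arm is down; x points along the arm to the foot, z up. The arm is 18 mm wide, its underside 86 mm over the bench when down.
- clamp_lift (a joint): How far the arm is drawn up, m. 0 is down. A spring in the column pulls it down: 8 N with the arm's weight at 0, growing 80 N/m, and a damper adds 40 N per m/s. A hidden, slightly cushioned stop ends the travel somewhere between 28 and 54 mm (differs from time to time; felt as a sudden rise of the pull; over 60 N against it is wrenching). Let go, the arm falls.
- clamp_swing (a joint): Turn of the arm about the column's upright axis, rad, counterclockwise seen from above. 0 is parked, 80 degrees away from the bay (arm nearly along the plate's x); at 1.4, a hard stop, the foot is over the middle of the bay. A key locks it at 0 (about 0.06 rad of play) unless the arm is within about 4 mm of its upper stop; beyond about 1.2 rad the arm can be lowered again.
- pipette_stand: Fixed white pipette stand behind the plate to the right, of the room; origin at the middle of its underside. Column with cross arms along its y (about 110 mm either way, 40 mm deep), up to 240 mm high, and a pipette hung on it up to 350 mm. Keep hand and arm clear of it.
- small_bottle: Bystander: small bottle with green cap, 45 mm diameter, 92 mm high; origin at the middle of its underside.
- roll: Bystander: roll of tape lying flat, 72 mm diameter, 19 mm high; origin at the middle of its underside.
- lab_timer: Bystander: white lab timer, 43 x 66 x 57 mm high; origin at the middle of its underside.

How it is judged:
By the outcome, as a careful person would: the job done as asked, in the order asked, and still so for the second after the job is handed in, with the robot touching nothing.
It also fails if it takes over 61 s, if anything falls off the work surface, if the arm or the gripper's body presses on something with over 40 N, if the wrist force passes 120 N, or if a joint passes its speed limit or range.

## Working session

There is one attempt and no reset: what is moved stays moved. The work goes in short steps, Python scripts to look and compute and a shell command to move; the robot and the scene stay as the last step left them, time stands still between calls to the robot, and variables do not carry over. Pictures are saved under pics/ and viewed, and the job is handed in when it is done.

```bash
ls; mkdir -p pics; cat > h.py <<'E'
import numpy as np, cv2
from bench import manip, vision
def cam(n):
    c=vision.camera(n); np.savez(''+n+'.npz',**c); return c
def ld(n): return dict(np.load(''+n+'.npz'))
def save(c,fn,crop=None,k=1):
    im=c['color'][:,:,::-1]
    if crop: x0,y0,x1,y1=crop; im=im[y0:y1,x0:x1]
    im=cv2.resize(im,None,fx=k,fy=k,interpolation=cv2.INTER_CUBIC); cv2.imwrite('pics/'+fn,im)
def F(c): return 192/np.tan(np.radians(float(c['fovy']))/2)
def ray(c,u,v):
    f=F(c); return np.array([(u-c['cx'])/f,(v-c['cy'])/f,1.])
def R(c):
    r=np.array(c['rotation'])
    if r.shape==(4,):
        from scipy.spatial.transform import Rotation as Ro
        r=Ro.from_quat(r).as_matrix()
    return r
def atz(c,u,v,z):
    d=R(c)@ray(c,u,v); p=np.array(c['xyz']); return p+d*(z-p[2])/d[2]
def pt(c,u,v):
    return np.array(c['xyz'])+R(c)@ray(c,u,v)*c['z_map'][int(v),int(u)]
def cloud(c):
    f=F(c); v,u=np.mgrid[0:384,0:512]; z=c['z_map']
    P=np.stack([(u-c['cx'])/f*z,(v-c['cy'])/f*z,z],-1)@R(c).T+np.array(c['xyz']); P[z==0]=np.nan; return P
def proj(c,p):
    q=R(c).T@(np.array(p)-np.array(c['xyz'])); f=F(c); return q[0]/q[2]*f+c['cx'],q[1]/q[2]*f+c['cy']
E
python3 - <<'E'
from h import *
for n in('scene','top'):
    c=cam(n); save(c,n+'0.png',k=1.5); print(n,c['xyz'],c['rotation'],c['fovy'],c['cx'],c['cy'])
print(manip.get_state())
E
```

```text
pics
scene [0.10622808 0.79567634 0.60995868] [-0.20486269  0.83066647 -0.50206368  0.12631924] 54.4045046874211 255.7006304523219 191.11490991427326
top [ 0.34162019 -0.00987997  1.3746224 ] [ 0.71119032 -0.69955707  0.04944184 -0.04882365] 45.871123219293565 251.8977946685728 185.7814375095769
{'time': 0.1, 'joint_positions': array([ 1.07989524,  0.47774048,  0.02235504,  1.55635156, -0.01151772,
        1.10929847, -0.08304572]), 'joint_velocities': array([ 1.50870453e-03, -2.79212603e-03,  2.15465945e-05, -4.46664387e-03,
       -2.97173204e-04, -9.53912039e-04,  1.63746497e-03]), 'tau': array([ 5.98111612e-03, -5.97755420e+01,  1.61441009e+00, -2.81953651e+01,
        1.28729426e-02,  5.04643918e-03,  3.61042873e-05]), 'position': array([ 0.25191336, -0.62565322,  0.23040816]), 'tcp_rot': array([ 9.81733154e-01,  1.90261181e-01, -2.13438822e-04, -8.07081750e-04]), 'contact_force': array([ 0.61276197,  0.16489293, -0.06917304]), 'ft_torque': array([ 0.04696348,  0.00261467, -0.04293733]), 'finger_gap': 0.08540319366771432}
```

View pics/scene0.png

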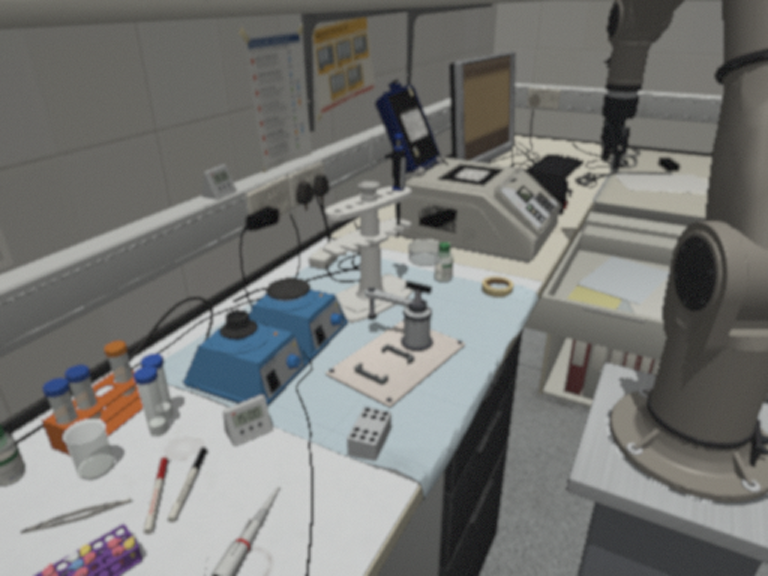

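View pics/top0.png

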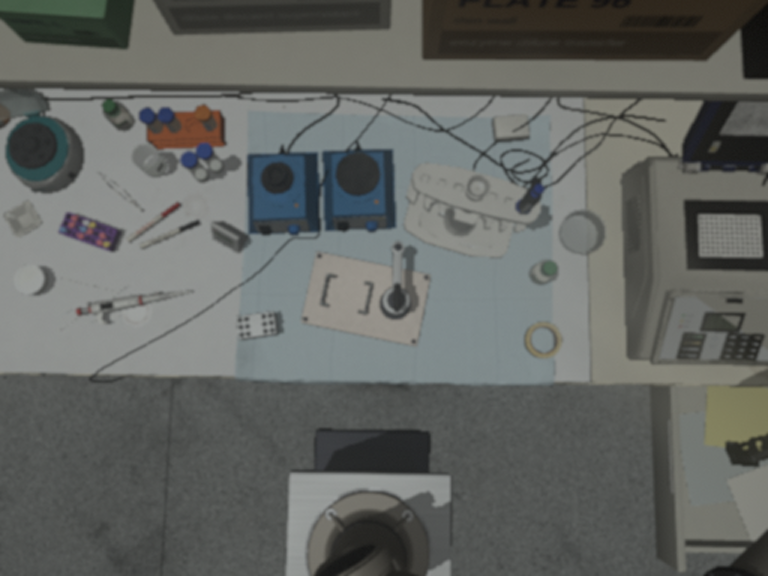

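```bash
python3 - <<'E'
from h import *
c=ld('top'); save(c,'topc.png',(150,140,300,240),5.3)
P=cloud(c)
# plate: top at 8mm ; block top at 36
m=(abs(P[...,2]-.036)<.006)
v,u=np.mgrid[0:384,0:512]
s=m&(u>150)&(u<195)&(v>200)&(v<235)
print(s.sum(),np.nanmean(P[s],0))
r=cv2.minAreaRect(P[s][:,:2].astype(np.float32)*1000); print('block',r)
im=c['color'].astype(int)
E
```

```text
386 [0.4345577  0.23067082 0.03530387]
block ((434.78509521484375, 230.5698699951172), (46.25281524658203, 77.0546646118164), 9.254323959350586)
```

View pics/topc.png

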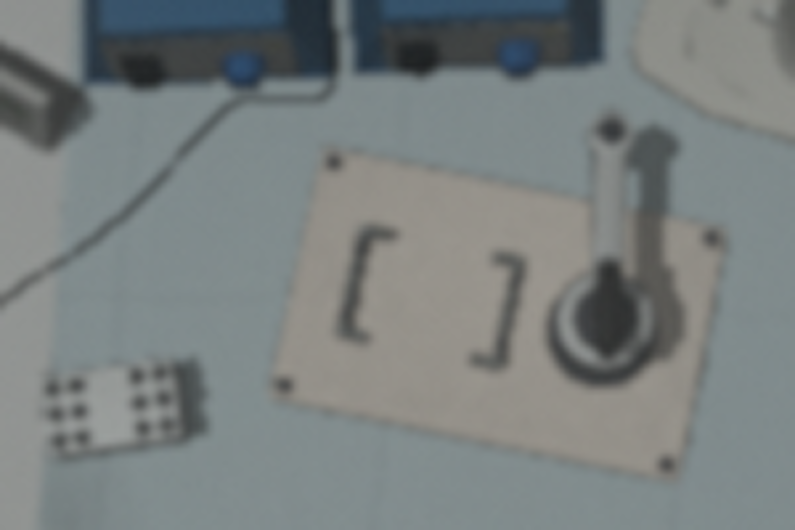

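```bash
python3 - <<'E'
from h import *
c=ld('top'); g=lambda x,y:(150+x/5.3-.4,140+y/5.3-.4)
P=cloud(c)
def fit(pts,z):
    Q=np.array([atz(c,*g(*p),z)[:2] for p in pts])*1000
    print(Q.round(1).tolist(),'mean',Q.mean(0)); return Q
Q=fit([(325,150),(728,232),(685,478),(272,400)],.008)
print(np.linalg.norm(Q-np.roll(Q,-1,0),axis=1)); a=Q[0]+Q[3]-Q[1]-Q[2]; print('ydir angle',np.degrees(np.arctan2(a[1],a[0])))
a=Q[0]+Q[1]-Q[2]-Q[3]; print('xdir angle',np.degrees(np.arctan2(a[1],a[0])))
S=fit([(334,161),(712,238),(667,464),(284,384)],.008)
a=S[0]+S[3]-S[1]-S[2]; print('ydir angle',np.degrees(np.arctan2(a[1],a[0])))
B=fit([(368,226),(398,234),(526,256),(493,254),(505,370),(472,362),(336,336),(370,342)],.020)
v,u=np.mgrid[0:384,0:512]
box=(u>205)&(u<255)&(v>175)&(v<215)
s=box&(abs(P[...,2]-.020)<.004)&(P[...,2]>.016)
s&=(c['color'].max(2)<110)
print(s.sum(), cv2.minAreaRect(P[s][:,:2].astype(np.float32)*1000), P[s].mean(0))
pl=(abs(P[...,2]-.008)<.003)&(u>195)&(u<295)&(v>160)&(v<235)&(c['color'][...,0]>c['color'][...,2]+0)
print(pl.sum(), cv2.minAreaRect(P[pl][:,:2].astype(np.float32)*1000))
hb=(u>245)&(u<285)&(v>150)&(v<215)
for lo,hi in((.127,.145),(.09,.108),(.08,.087)):
    s=hb&(P[...,2]>lo)&(P[...,2]<hi); print(lo,s.sum(),np.median(P[s][:,2]),cv2.minAreaRect(P[s][:,:2].astype(np.float32)*1000))
c2=ld('scene'); save(c2,'scc.png',(210,170,320,280),5.3)
for n,C in(('top',c),):
    for nm,px in(('bottle',(363,180)),('roll',(361,226)),('timer',(153,157))):
        print(nm,pt(C,*px))
E
```

```text
[[586.0, 116.7], [542.1, -116.1], [400.9, -92.5], [441.3, 142.6]] mean [492.5877776   12.66499597]
[236.87475738 143.11193542 238.60042814 147.08340561]
ydir angle 79.79290028626934
xdir angle -9.823711221246846
[[579.7, 111.3], [538.5, -106.9], [408.7, -82.3], [450.5, 136.1]] mean [494.33081365  14.54542023]
ydir angle 79.23308911289097
[[540.4, 89.8], [536.1, 72.6], [524.6, -0.4], [525.5, 18.4], [459.5, 10.3], [463.7, 29.0], [477.2, 106.3], [474.1, 86.9]] mean [500.14071788  51.61508854]
64 ((500.8785095214844, 54.530479431152344), (93.00228881835938, 64.0060806274414), 79.07810974121094) [0.50157631 0.05367042 0.01904314]
2196 ((527.0626220703125, 3.3248443603515625), (248.52294921875, 218.39283752441406), 79.25157165527344)
0.127 84 0.13549133834865912 ((482.45855712890625, -43.362648010253906), (49.56619644165039, 11.233049392700195), 0.5373668670654297)
0.09 264 0.0967964586198653 ((532.587646484375, -42.339630126953125), (127.67715454101562, 31.27725601196289), 0.8326522707939148)
0.08 84 0.08241238608381651 ((481.8211669921875, -42.118629455566406), (46.286685943603516, 51.70988082885742), 1.569603681564331)
bottle [ 0.54312168 -0.32700618  0.09221828]
roll [ 0.41695    -0.34201864 -0.00303748]
timer [0.60707647 0.28423788 0.05729091]
```

View pics/scc.png

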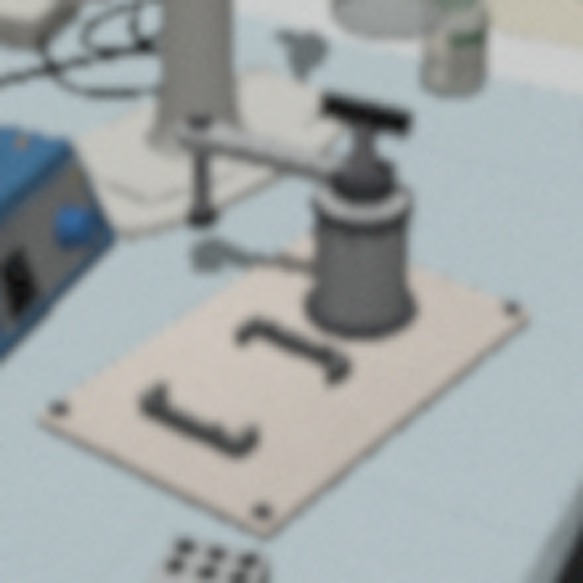

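```bash
python3 - <<'E'
from h import *
for n in('top','scene'):
    P=cloud(ld(n)); 
    for lo,hi in((.05,.14),(.14,.2),(.2,.25),(.25,.4)):
        s=(P[...,2]>lo)&(P[...,2]<hi)&(P[...,0]>.5)&(P[...,0]<.8)&(P[...,1]>-.26)&(P[...,1]<.08)
        Q=P[s]; print(n,lo,len(Q), np.percentile(Q,[1,50,99],axis=0).round(3).tolist() if len(Q) else'')
# tool-frame deltas
def loc(yaw,d):
    a=np.radians(yaw); return d@np.array([np.cos(a),np.sin(a)]),d@np.array([np.sin(a),-np.cos(a)])
print(loc(21.93,np.array([450-252,-300+626])))
E
```

```text
top 0.05 2030 [[0.505, -0.164, 0.051], [0.688, 0.017, 0.087], [0.779, 0.078, 0.114]]
top 0.14 542 [[0.607, -0.257, 0.145], [0.646, -0.151, 0.155], [0.703, -0.06, 0.161]]
top 0.2 1571 [[0.608, -0.256, 0.222], [0.657, -0.157, 0.232], [0.704, -0.067, 0.248]]
top 0.25 397 [[0.617, -0.259, 0.25], [0.645, -0.194, 0.265], [0.677, -0.154, 0.354]]
scene 0.05 1645 [[0.503, -0.18, 0.051], [0.657, 0.015, 0.086], [0.762, 0.078, 0.131]]
scene 0.14 767 [[0.607, -0.258, 0.146], [0.649, -0.156, 0.155], [0.706, -0.059, 0.198]]
scene 0.2 698 [[0.605, -0.255, 0.201], [0.646, -0.157, 0.231], [0.703, -0.064, 0.249]]
scene 0.25 334 [[0.614, -0.258, 0.251], [0.631, -0.246, 0.282], [0.674, -0.152, 0.35]]
(np.float64(305.42526027827654), np.float64(-228.4631488532604))
```

```bash
python3 -m jog '{"offset":[[30.5,-22.8,0],[30.5,-22.8,0],[30.5,-22.8,0],[30.5,-22.8,0],[30.5,-22.8,0],[30.5,-22.8,0],[30.5,-22.8,0],[30.5,-22.8,0],[30.5,-22.8,0],[30.5,-22.8,0]],"rotation":[[0,0,0],[0,0,0],[0,0,0],[0,0,0],[0,0,0],[0,0,0],[0,0,0],[0,0,0],[0,0,0],[0,0,0]]}' 1
python3 -m jog '{"offset":[[0,0,0],[0,0,0],[0,0,0],[0,0,0],[0,0,0],[0,0,0],[0,0,0],[0,0,0],[0,0,0],[0,0,0],[0,0,0]],"rotation":[[0,0,-7],[0,0,-7],[0,0,-7],[0,0,-7],[0,0,-7],[0,0,-7],[0,0,-7],[0,0,-7],[0,0,-7],[0,0,-7],[0,0,-7]]}'
```

```text
time: 0.93
position: [0.4503, -0.2989, 0.2312]
tcp_rot: [0.982, 0.19, -0.0, -0.0]
contact_force: [0.6, -1.0, -0.4]
finger_gap: 0.0856
time: 1.85
position: [0.4496, -0.3006, 0.2309]
tcp_rot: [0.648, 0.762, -0.0, -0.0]
contact_force: [-0.2, 0.3, 0.6]
finger_gap: 0.0856
```

```bash
python3 -m jog '{"offset":[[40,5,0],[40,5,0],[40,5,0],[40,5,0],[40,5,0],[40,5,0],[40,5,0],[40,5,0],[40,5,0],[40,5,0],[40,5,0],[40,5,0]],"rotation":[[0,0,0],[0,0,0],[0,0,0],[0,0,0],[0,0,0],[0,0,0],[0,0,0],[0,0,0],[0,0,0],[0,0,0],[0,0,0],[0,0,0]]}'
python3 -m jog '{"offset":[[26,5,0],[20.5,5.1,0],[0,0,40],[0,0,40],[0,0,40],[0,0,20],[0,0,0]],"rotation":[[0,0,0],[0,0,0],[0,0,0],[0,0,0],[0,0,0],[0,0,0],[0,0,0]]}'
python3 - <<'E'
from h import *
c=cam('top'); save(c,'t1.png',(120,150,270,250),5.3)
c=cam('scene'); save(c,'s1.png',(180,150,330,310),4)
print(manip.get_state()['position'],manip.get_state()['tcp_rot'])
E
```

```text
time: 2.85
position: [0.434, 0.1843, 0.2313]
tcp_rot: [0.65, 0.76, -0.0, 0.0]
contact_force: [-0.6, -0.0, -0.5]
finger_gap: 0.0855
time: 3.43
position: [0.4342, 0.2282, 0.0869]
tcp_rot: [0.65, 0.76, -0.004, -0.002]
contact_force: [-0.4, -0.6, 0.9]
finger_gap: 0.0854
[0.43708038 0.23036411 0.09125852] [ 6.49737280e-01  7.60158486e-01 -5.86357947e-04 -4.44968610e-04]
```

View pics/t1.png

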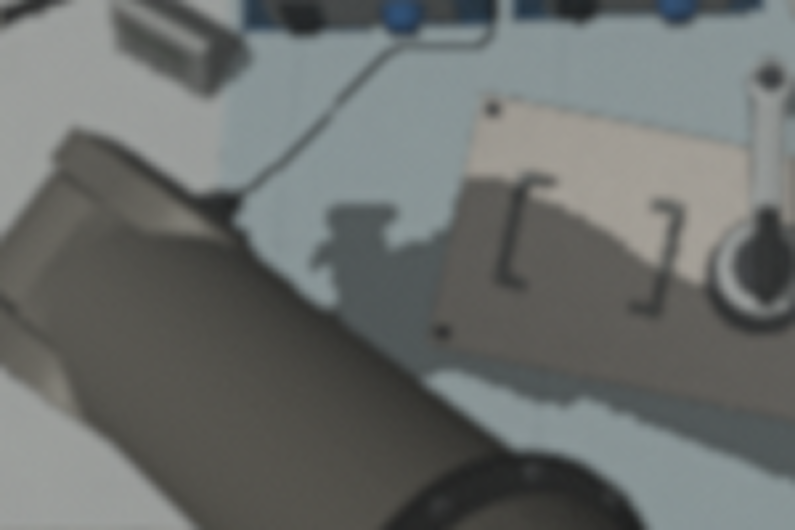

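View pics/s1.png

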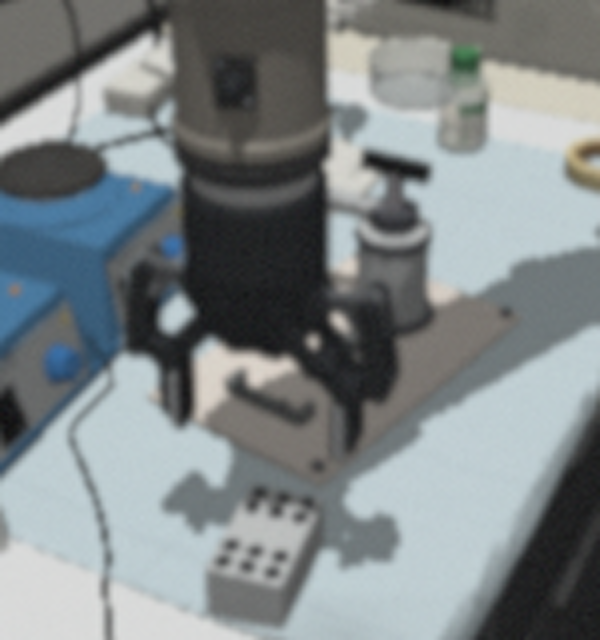

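```bash
python3 -m jog '{"offset":[[0,-2,30],[0,0,30],[0,0,20],[0,0,8],[0,0,0],[0,0,0]],"rotation":[[0,0,0],[0,0,-0.3],[0,0,0],[0,0,0],[0,0,0],[0,0,0]]}'
python3 -c "
from h import *
c=cam('scene'); save(c,'s2.png',(180,190,330,310),5)"
```

```text
time: 4.03
position: [0.4366, 0.2308, 0.0049]
tcp_rot: [0.648, 0.762, 0.001, 0.0]
contact_force: [0.3, -0.2, 0.4]
finger_gap: 0.0852
```

View pics/s2.png

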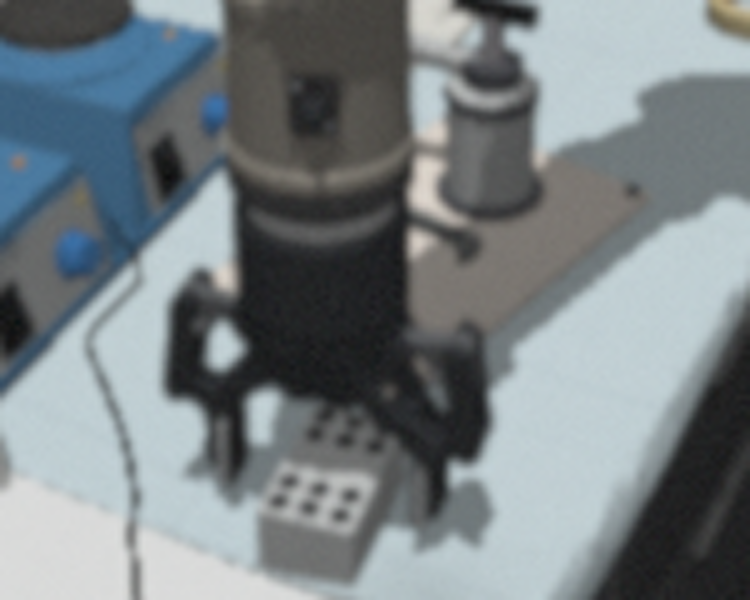

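```bash
python3 -m jog '{"offset":[[0,0,0],[0,0,0],[0,0,0],[0,0,0],[0,0,0],[0,0,0],[0,0,0],[0,0,0],[0,0,0],[0,0,0]],"rotation":[[0,0,0],[0,0,0],[0,0,0],[0,0,0],[0,0,0],[0,0,0],[0,0,0],[0,0,0],[0,0,0],[0,0,0]]}' 0
python3 -c "
from h import *
c=cam('scene'); save(c,'s3.png',(180,190,330,310),5)"
```

```text
time: 4.92
position: [0.4359, 0.2301, 0.0042]
tcp_rot: [0.648, 0.762, 0.0, 0.0]
contact_force: [-1.4, -0.8, 8.3]
finger_gap: 0.0454
```

View pics/s3.png

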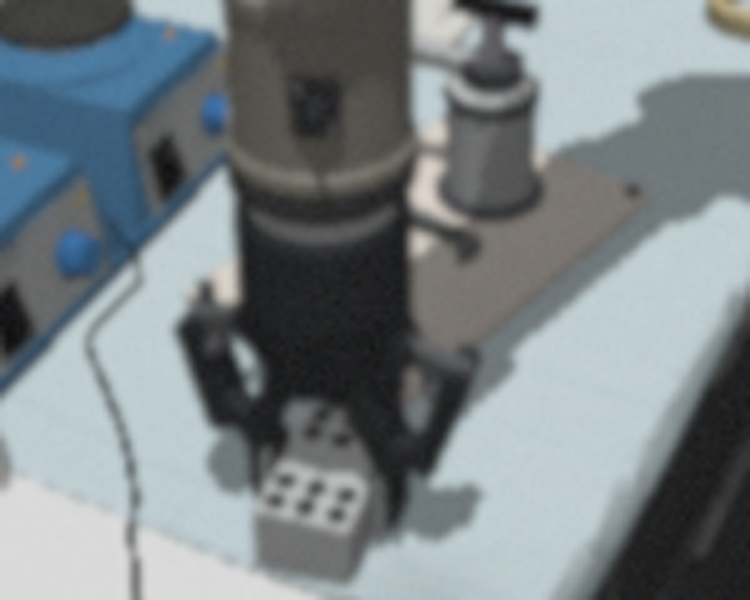

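```bash
python3 -m jog '{"offset":[[0,0,-20],[0,0,-30],[-30,6,-10],[-30,6,0],[-30,6,0],[-30,6,0],[-30,6,0],[-34.1,6,0],[0,0,0],[0,0,0]],"rotation":[[0,0,0],[0,0,0],[0,0,0],[0,0,0],[0,0,0],[0,0,0],[0,0,0],[0,0,7],[0,0,7],[0,0,6]]}'
python3 -m jog '{"offset":[[0,0,0],[0,0,0],[0,0,0]],"rotation":[[0,0,0],[0,0,0],[0,0,0]]}'
python3 -c "
from h import *
c=cam('scene'); save(c,'s4.png',(190,170,310,270),6)
c=cam('top'); save(c,'t4.png',(180,150,310,250),6)
print(manip.get_state()['position'],manip.get_state()['tcp_rot'])"
```

```text
time: 5.8
position: [0.5006, 0.0505, 0.0629]
tcp_rot: [0.774, 0.633, -0.001, 0.0]
contact_force: [-0.4, 0.6, -3.9]
finger_gap: 0.0454
time: 6.05
position: [0.5001, 0.0545, 0.0632]
tcp_rot: [0.769, 0.639, -0.0, -0.0]
contact_force: [0.0, 0.3, -3.8]
finger_gap: 0.0452
[0.5001846  0.05450199 0.06321411] [ 7.69372888e-01  6.38799901e-01 -1.06893097e-04 -1.86970922e-04]
```

View pics/s4.png

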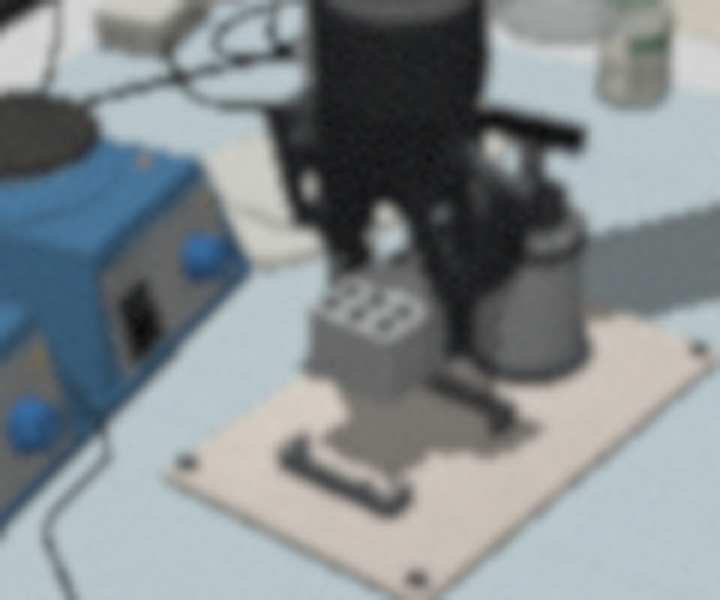

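View pics/t4.png

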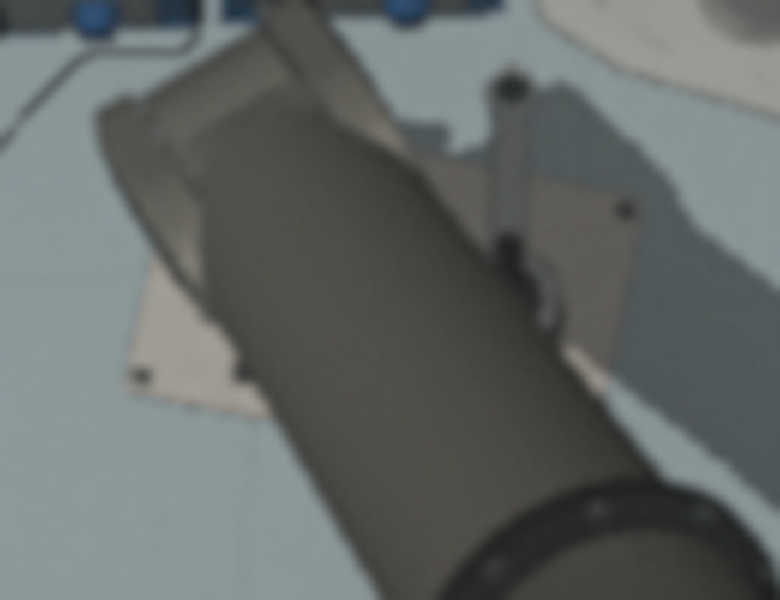

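```bash
cat > ov.py <<'E'
from h import *
def box(cx,cy,yaw,hx,hy,z0,z1):
    a=np.radians(yaw); ex=np.array([np.cos(a),np.sin(a)]); ey=np.array([-ex[1],ex[0]])
    q=[np.array([cx,cy])+sx*hx*ex+sy*hy*ey for sx,sy in((1,1),(1,-1),(-1,-1),(-1,1))]
    return [[*p,z0] for p in q],[[*p,z1] for p in q]
def draw(im,c,pts,col,crop,k,closed=True):
    p=np.array([proj(c,x) for x in pts]); p=((p-np.array(crop[:2])+.5)*k).astype(np.int32)
    cv2.polylines(im,[p],closed,col,1,cv2.LINE_AA)
E
cat > o.py <<'E'
from ov import *
import sys
c=ld('scene'); crop=(190,170,310,270); k=6
im=cv2.resize(c['color'][crop[1]:crop[3],crop[0]:crop[2],::-1],None,fx=k,fy=k,interpolation=cv2.INTER_CUBIC)
bx,by,yaw,px,py,pyaw=map(float,sys.argv[1:7]); z=float(sys.argv[7])
for q in box(bx,by,yaw,.023,.038,z,z+.036): draw(im,c,q,(0,255,0),crop,k)
a=np.radians(pyaw); 
for q in box(px,py,pyaw,.075,.12,.0,.008)[1:]: draw(im,c,q,(0,0,255),crop,k)
bxx,byy=px-.04*np.sin(a),py+.04*np.cos(a)
draw(im,c,box(bxx,byy,pyaw,.027,.042,.020,.02)[0],(255,0,0),crop,k)
draw(im,c,box(bxx,byy,pyaw,.0325,.0475,.020,.02)[0],(255,0,0),crop,k)
print(bxx,byy)
cv2.imwrite('pics/'+sys.argv[8],im)
E
python3 o.py .5002 .0545 -10.6 .4937 .0145 -10.7 .059 o1.png
```

```text
0.5011266646154231 0.053804511861744606
```

View pics/o1.png

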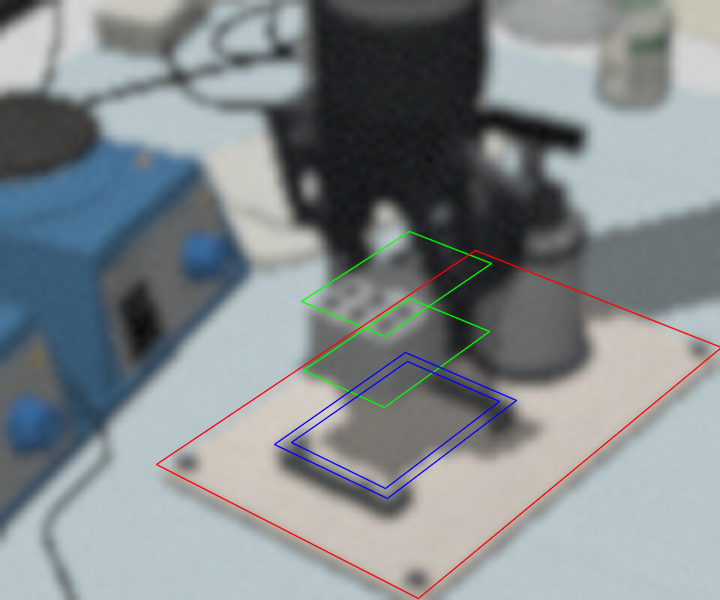

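```bash
python3 -m jog '{"offset":[[0,0,16],[0,0,17],[0,0,0],[0,0,0]],"rotation":[[0,0,0],[0,0,0],[0,0,0],[0,0,0]]}'
python3 -c "
from h import *
c=cam('scene'); save(c,'s5.png',(220,200,290,260),11)
print(manip.get_state()['position'],manip.get_state()['tcp_rot'])"
python3 o.py .5002 .0545 -10.6 .4937 .0145 -10.7 .026 o2.png
```

```text
time: 6.48
position: [0.4996, 0.0542, 0.0298]
tcp_rot: [0.77, 0.638, -0.001, -0.001]
contact_force: [0.3, -0.1, -3.3]
finger_gap: 0.0454
[0.50040791 0.05436971 0.03050843] [ 7.69930192e-01  6.38128067e-01 -1.33138749e-04 -2.28665757e-04]
0.5011266646154231 0.053804511861744606
```

View pics/s5.png

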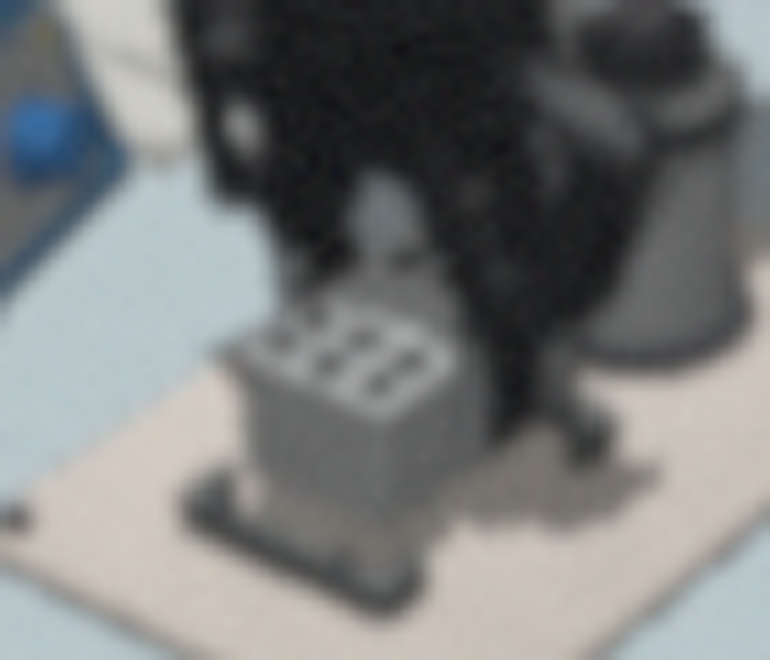

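View pics/o2.png

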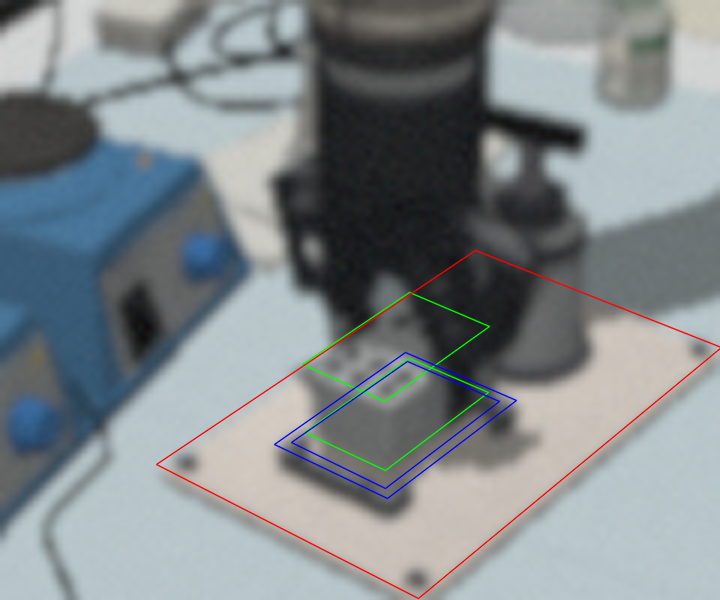

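```bash
python3 - <<'E'
from ov import *
c=ld('scene')
S=np.array([atz(c,190+x/6-.4,170+y/6-.4,.008)[:2] for x,y in((187,462),(417,578),(698,349))])*1000
print(S, np.linalg.norm(np.diff(S,axis=0),axis=1),'centre',(S[0]+S[2])/2)
for i,j in((0,1),(2,1)):
    d=S[i]-S[j]; print(np.degrees(np.arctan2(d[1],d[0])))
# block top wells region / cloud of block top from scene
P=cloud(c); v,u=np.mgrid[0:384,0:512]
m=(u>235)&(u<268)&(v>220)&(v<252)&(c['color'].min(2)>60)
for lo,hi in((.055,.072),(.03,.055)):
    s=m&(P[...,2]>lo)&(P[...,2]<hi); Q=P[s]*1000; print(s.sum(),Q.mean(0),np.percentile(Q,[5,95],axis=0))
E
```

```text
[[578.11056014 110.45078846]
 [448.5494355  134.89989861]
 [407.22106898 -82.8172533 ]] [131.84780621 221.60503631] centre [492.66581456  13.81676758]
-10.686456069919775
-100.74834224641047
236 [502.21895112  67.53476523  59.75605821] [[477.129281    39.32307252  56.74654719]
 [524.62070954  92.65742407  65.10005208]]
186 [492.19578507  85.19360679  42.93370129] [[470.49661553  66.91686699  32.01354613]
 [522.8262121   95.81243223  53.91884645]]
```

```bash
python3 -m jog '{"offset":[[-1,0,2],[0,0,3],[0,0,3],[0,0,3],[0,0,2],[0,0,2],[0,0,0],[0,0,0]],"rotation":[[0,0,0],[0,0,0],[0,0,0],[0,0,0],[0,0,0],[0,0,0],[0,0,0],[0,0,0]]}'
python3 -c "
from h import *
c=cam('scene'); save(c,'s6.png',(220,200,290,260),11)
s=manip.get_state();print(s['position'],s['contact_force'],s['ft_torque'])"
```

```text
time: 7.2
position: [0.5002, 0.0531, 0.0152]
tcp_rot: [0.77, 0.638, -0.0, -0.0]
contact_force: [0.3, 0.4, -4.2]
finger_gap: 0.0454
[0.50034941 0.05306371 0.01529287] [-0.51869156 -0.42200952 -2.77401033] [-0.01332045  0.01858442 -0.02985828]
```

View pics/s6.png

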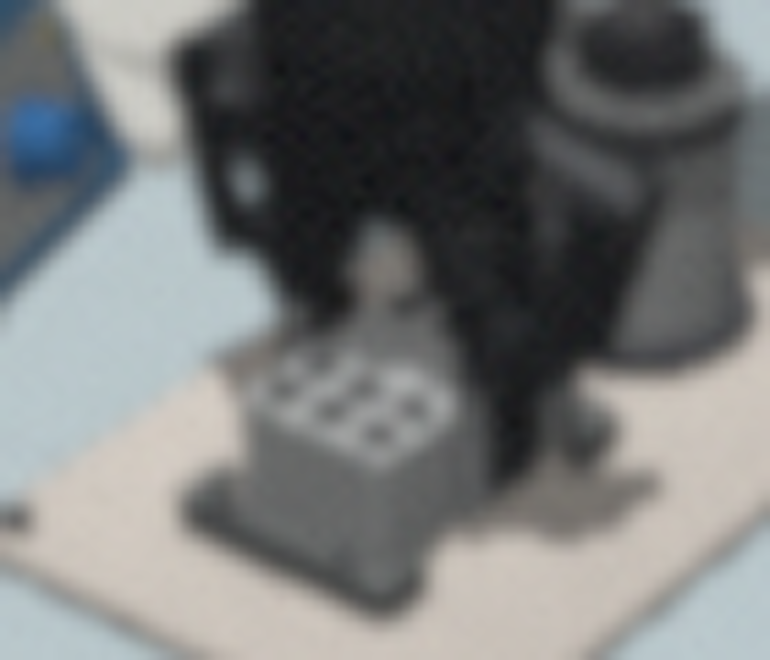

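```bash
python3 -m jog '{"offset":[[0,0,1],[0,0,1],[0,0,1],[0,0,0.7],[0,0,0]],"rotation":[[0,0,0],[0,0,0],[0,0,0],[0,0,0],[0,0,0]]}'
python3 -m jog '{"offset":[[0,0,0],[0,0,0],[0,0,0],[0,0,0],[0,0,0],[0,0,0]],"rotation":[[0,0,0],[0,0,0],[0,0,0],[0,0,0],[0,0,0],[0,0,0]]}' 0.85
python3 -m jog '{"offset":[[0,0,-20],[0,0,-40],[0,0,-40],[0,0,-40],[0,0,-40],[0,0,-10],[0,0,0]],"rotation":[[0,0,0],[0,0,0],[0,0,0],[0,0,0],[0,0,0],[0,0,0],[0,0,0]]}' 1
python3 -c "
from h import *
c=cam('scene'); save(c,'s7.png',(220,160,290,260),8)
s=manip.get_state();print(s['position'],s['contact_force'],s['ft_torque'])"
```

```text
time: 7.67
position: [0.5004, 0.053, 0.0122]
tcp_rot: [0.77, 0.638, -0.0, 0.0]
contact_force: [-2.5, 0.3, 7.0]
finger_gap: 0.0454
time: 8.17
position: [0.5004, 0.053, 0.0116]
tcp_rot: [0.77, 0.638, 0.0, 0.0]
contact_force: [-0.6, 0.8, -0.5]
finger_gap: 0.0727
time: 8.75
position: [0.5026, 0.0535, 0.2052]
tcp_rot: [0.77, 0.637, 0.003, 0.002]
contact_force: [-0.1, 0.4, 0.1]
finger_gap: 0.0855
[0.50117225 0.05298404 0.20280811] [ 0.69366274 -0.39440941 -0.7609557 ] [-0.05979255  0.05222006 -0.01787376]
```

View pics/s7.png

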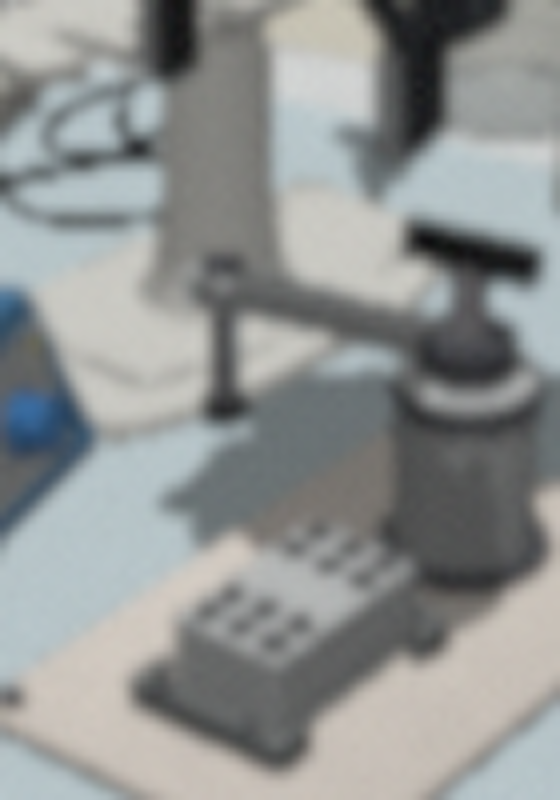

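```bash
python3 -m jog '{"offset":[[-24.6,0,0],[-24.6,0,0],[-24.6,0,0],[-24.7,-0.6,0],[0,0,0]],"rotation":[[0,0,0],[0,0,0],[0,0,0],[0,0,0],[0,0,0]]}'
python3 -m jog '{"offset":[[0,0,0],[0,0,0],[0,0,0],[0,0,0],[0,0,0],[0,0,0],[0,0,0],[0,0,0],[0,0,0],[0,0,0],[0,0,0],[0,0,0]],"rotation":[[0,0,7.1],[0,0,7.1],[0,0,7.1],[0,0,7.1],[0,0,7.1],[0,0,7.1],[0,0,7.1],[0,0,7.1],[0,0,7.1],[0,0,7.1],[0,0,7.1],[0,0,1]]}'
python3 -m jog '{"offset":[[0,0,0],[0,0,0]],"rotation":[[0,0,0],[0,0,0]]}'
python3 -c "
from h import *
c=cam('scene'); save(c,'s8.png',(230,130,310,230),8)
s=manip.get_state();print(s['position'],s['tcp_rot'],s['joint_positions'],s['contact_force'])"
```

```text
time: 9.22
position: [0.4787, -0.0491, 0.199]
tcp_rot: [0.772, 0.635, -0.003, -0.001]
contact_force: [0.6, -1.4, -0.3]
finger_gap: 0.0851
time: 10.22
position: [0.4802, -0.0434, 0.1997]
tcp_rot: [1.0, -0.001, -0.002, -0.0]
contact_force: [1.0, 0.7, 0.4]
finger_gap: 0.0855
time: 10.38
position: [0.4808, -0.0434, 0.2006]
tcp_rot: [1.0, 0.003, -0.001, -0.0]
contact_force: [-0.3, -0.1, -0.2]
finger_gap: 0.0854
[ 0.48093328 -0.04347677  0.20086499] [ 9.99996114e-01  2.70676739e-03 -6.65388473e-04 -4.67301697e-05] [ 0.27354974  0.22030667 -0.35523518  2.0148372   0.09520286  0.92331144
 -1.6967995 ] [-0.42700653  0.34881739  0.32457919]
```

View pics/s8.png

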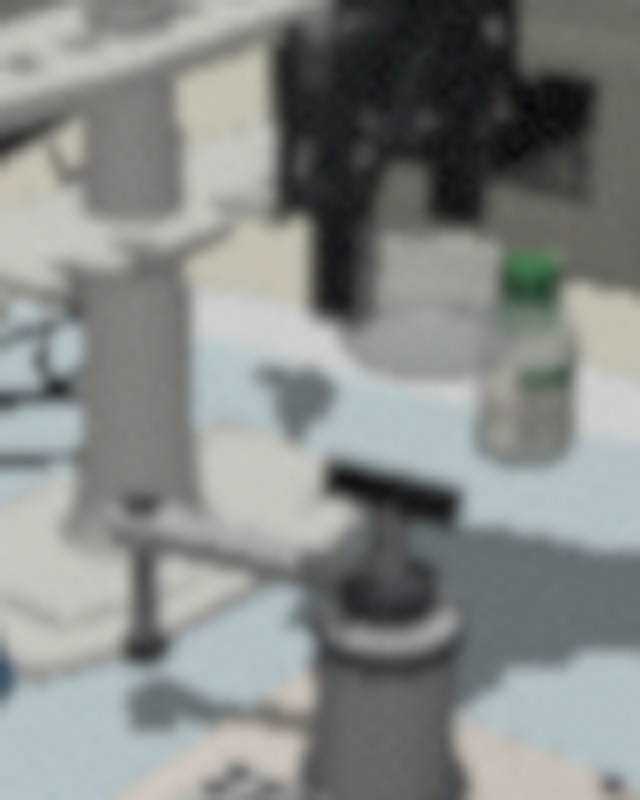

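```bash
python3 -m jog '{"offset":[[1.3,0,25],[0,0,30],[0,0,25],[0,0,11],[0,0,0],[0,0,0]],"rotation":[[0,0,0],[0,0,0],[0,0,0],[0,0,0],[0,0,0],[0,0,0]]}'
python3 -c "
from h import *
c=cam('scene'); save(c,'s9.png',(230,130,310,230),8)
s=manip.get_state();print(s['position'],s['tcp_rot'],s['joint_positions'],s['contact_force'])"
```

```text
time: 10.93
position: [0.4827, -0.0436, 0.1108]
tcp_rot: [1.0, 0.002, -0.0, -0.0]
contact_force: [1.1, 0.1, 0.1]
finger_gap: 0.0854
[ 0.48345566 -0.04357522  0.11154968] [ 9.99998779e-01  1.42000946e-03  6.52169306e-04 -3.33781881e-05] [ 0.24210803  0.35119274 -0.33276429  2.09054048  0.17058805  0.72362725
 -1.76788406] [-0.09965271 -0.32419519  1.13224145]
```

View pics/s9.png

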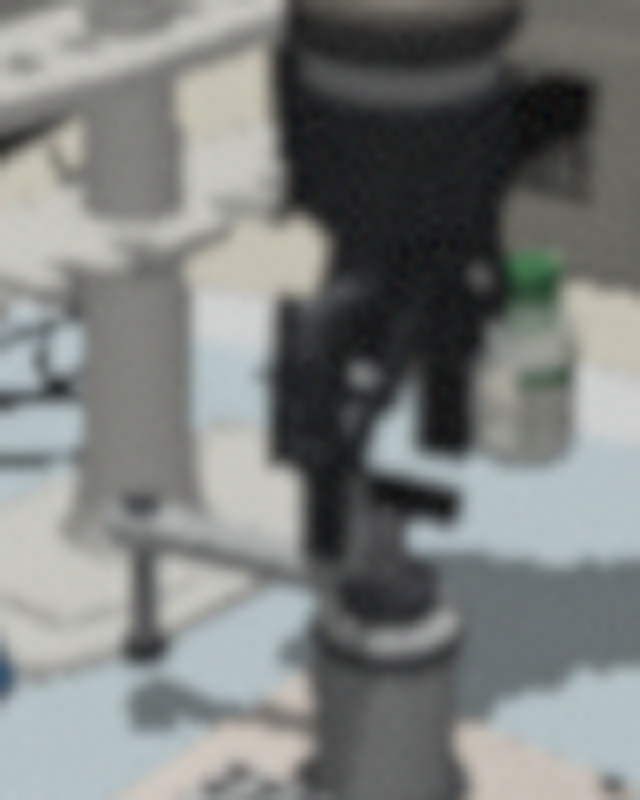

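```bash
python3 -m jog '{"offset":[[0,0,0],[0,0,0],[0,0,0],[0,0,0],[0,0,0],[0,0,0],[0,0,0],[0,0,0]],"rotation":[[0,0,0],[0,0,0],[0,0,0],[0,0,0],[0,0,0],[0,0,0],[0,0,0],[0,0,0]]}' 0.25
python3 -m jog '{"offset":[[0,0,0],[0,0,0],[0,0,0],[0,0,0],[0,0,0],[0,0,0]],"rotation":[[0,0,0],[0,0,0],[0,0,0],[0,0,0],[0,0,0],[0,0,0]]}' 0
python3 -c "
from h import *
s=manip.get_state();print(s['position'],s['tcp_rot'],s['contact_force'],s['ft_torque'])
c=cam('scene'); save(c,'s10.png',(230,130,310,230),8)"
```

```text
time: 11.65
position: [0.4826, -0.0436, 0.1106]
tcp_rot: [1.0, 0.001, -0.0, 0.0]
contact_force: [-1.0, 0.1, -0.9]
finger_gap: 0.0214
time: 12.15
position: [0.4828, -0.044, 0.1108]
tcp_rot: [1.0, 0.001, 0.0, 0.0]
contact_force: [-1.5, -2.9, 3.9]
finger_gap: 0.0117
[ 0.48277277 -0.04401073  0.11076959] [9.99999491e-01 9.74029084e-04 1.52814122e-04 2.13856591e-04] [-1.45475056 -2.92417135  3.85650918] [-0.6924415   0.14752296 -0.02637416]
```

View pics/s10.png

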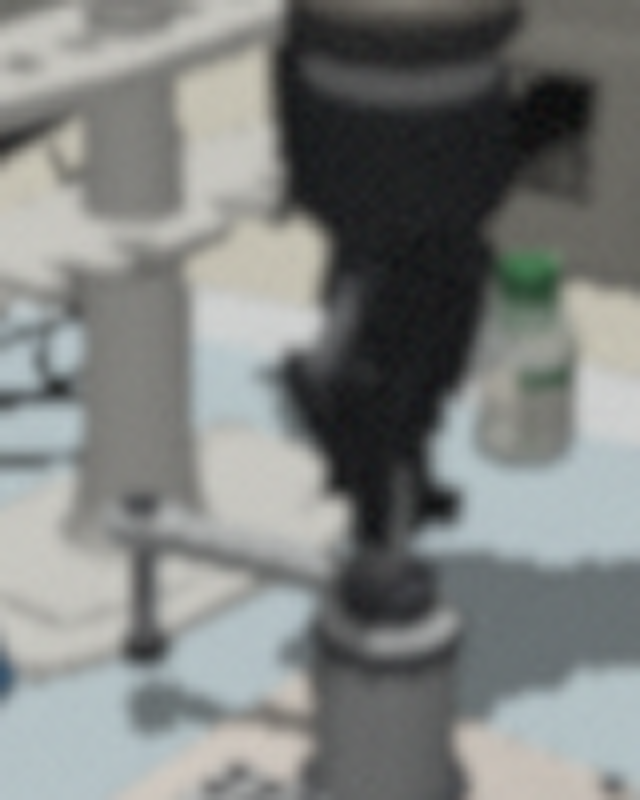

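```bash
python3 -m jog '{"offset":[[0,0,-2],[0,0,-2],[0,0,-2],[0,0,-2],[0,0,-2],[0,0,-2],[0,0,-2],[0,0,-2],[0,0,-2],[0,0,-2],[0,0,-2],[0,0,-2]],"rotation":[[0,0,0],[0,0,0],[0,0,0],[0,0,0],[0,0,0],[0,0,0],[0,0,0],[0,0,0],[0,0,0],[0,0,0],[0,0,0],[0,0,0]]}'
python3 -m jog '{"offset":[[0,0,-1],[0,0,-1],[0,0,0]],"rotation":[[0,0,0],[0,0,0],[0,0,0]]}'
```

```text
time: 13.2
position: [0.4823, -0.0437, 0.1347]
tcp_rot: [1.0, 0.001, -0.0, 0.0]
contact_force: [1.4, -3.5, -10.4]
finger_gap: 0.0113
time: 13.45
position: [0.4824, -0.0437, 0.1367]
tcp_rot: [1.0, 0.001, -0.0, 0.0]
contact_force: [0.8, -4.0, -9.9]
finger_gap: 0.011
```

```bash
for i in 1; do :; done
python3 -m jog '{"offset":[[0,0,-1],[0,0,0]],"rotation":[[0,0,0],[0,0,0]]}'
python3 -m jog '{"offset":[[0,0,-1],[0,0,0]],"rotation":[[0,0,0],[0,0,0]]}'
python3 -m jog '{"offset":[[0,0,-1],[0,0,0]],"rotation":[[0,0,0],[0,0,0]]}' | grep -E 'pos|force'
python3 -m jog '{"offset":[[0,0,-1],[0,0,0]],"rotation":[[0,0,0],[0,0,0]]}' | grep -E 'pos|force'
```

```text
time: 13.62
position: [0.4825, -0.0436, 0.1376]
tcp_rot: [1.0, 0.001, -0.0, 0.0]
contact_force: [0.1, -4.0, -9.9]
finger_gap: 0.0111
time: 13.78
position: [0.4825, -0.0436, 0.1386]
tcp_rot: [1.0, 0.001, -0.0, 0.0]
contact_force: [0.8, -3.1, -10.1]
finger_gap: 0.0111
position: [0.4825, -0.0436, 0.1397]
contact_force: [-0.0, -3.6, -10.3]
position: [0.4826, -0.0436, 0.1407]
contact_force: [-0.1, -3.0, -10.0]
```

```bash

python3 -m jog '{"offset":[[0,0,-1],[0,0,0]],"rotation":[[0,0,0],[0,0,0]]}' | grep -E 'pos|force'
python3 -m jog '{"offset":[[0,0,-1],[0,0,0]],"rotation":[[0,0,0],[0,0,0]]}' | grep -E 'pos|force'
python3 -m jog '{"offset":[[0,0,-1],[0,0,0]],"rotation":[[0,0,0],[0,0,0]]}' | grep -E 'pos|force'
```

```text
position: [0.4826, -0.0436, 0.1417]
contact_force: [0.0, -3.5, -10.0]
position: [0.4826, -0.0436, 0.1427]
contact_force: [-0.6, -4.0, -10.0]
position: [0.4826, -0.0436, 0.1437]
contact_force: [0.3, -4.0, -10.8]
```

```bash

python3 -m jog '{"offset":[[0,0,-1],[0,0,0]],"rotation":[[0,0,0],[0,0,0]]}' | grep -E 'pos|force'
```

```text
position: [0.4826, -0.0436, 0.1447]
contact_force: [-0.1, -3.1, -10.9]
```

```bash

python3 -m jog '{"offset":[[0,0,-1],[0,0,0]],"rotation":[[0,0,0],[0,0,0]]}' | grep -E 'pos|force'
```

```text
position: [0.4826, -0.0436, 0.1457]
contact_force: [-0.0, -3.6, -11.2]
```

```bash

python3 -m jog '{"offset":[[0,0,-1],[0,0,0]],"rotation":[[0,0,0],[0,0,0]]}' | grep -E 'pos|force'
```

```text
position: [0.4826, -0.0436, 0.1467]
contact_force: [0.9, -3.7, -11.0]
```

```bash

python3 -m jog '{"offset":[[0,0,-1],[0,0,0]],"rotation":[[0,0,0],[0,0,0]]}' | grep -E 'pos|force'
```

```text
position: [0.4826, -0.0436, 0.1477]
contact_force: [-0.2, -4.8, -11.0]
```

```bash

python3 -m jog '{"offset":[[0,0,-1],[0,0,0]],"rotation":[[0,0,0],[0,0,0]]}' | grep -E 'pos|force'
```

```text
position: [0.4826, -0.0436, 0.1487]
contact_force: [-0.5, -3.6, -12.2]
```

```bash

python3 -m jog '{"offset":[[0,0,-1],[0,0,0]],"rotation":[[0,0,0],[0,0,0]]}' | grep -E 'pos|force'
```

```text
position: [0.4826, -0.0436, 0.1497]
contact_force: [-0.2, -3.5, -10.2]
```

```bash

python3 -m jog '{"offset":[[0,0,-1],[0,0,0]],"rotation":[[0,0,0],[0,0,0]]}' | grep -E 'pos|force'
```

```text
position: [0.4826, -0.0436, 0.1507]
contact_force: [0.3, -4.7, -10.5]
```

```bash

python3 -m jog '{"offset":[[0,0,-1],[0,0,0]],"rotation":[[0,0,0],[0,0,0]]}' | grep -E 'pos|force'
```

```text
position: [0.4823, -0.0436, 0.1509]
contact_force: [2.1, -3.6, -20.8]
```

```bash

python3 -m jog '{"offset":[[0,0,-1],[0,0,0]],"rotation":[[0,0,0],[0,0,0]]}' | grep -E 'pos|force'
```

```text
position: [0.4819, -0.0436, 0.151]
contact_force: [5.2, -3.8, -29.6]
```

```bash

python3 -m jog '{"offset":[[0,0,-1],[0,0,0]],"rotation":[[0,0,0],[0,0,0]]}' | grep -E 'pos|force'
```

```text
position: [0.4817, -0.0436, 0.1512]
contact_force: [8.4, -3.5, -37.9]
```

```bash

python3 -m jog '{"offset":[[0,0,2],[0,0,1.8],[0,0,0]],"rotation":[[0,0,0],[0,0,0],[0,0,0]]}'; python3 -c "
from h import *
s=manip.get_state();print(s['position'],s['tcp_rot'],s['contact_force'],s['ft_torque'])
c=cam('scene'); save(c,'s11.png',(230,130,310,230),8)"
```

```text
time: 16.53
position: [0.4825, -0.0435, 0.1498]
tcp_rot: [1.0, 0.001, -0.0, -0.0]
contact_force: [-0.5, -2.9, -11.4]
finger_gap: 0.011
[ 0.48252608 -0.04350814  0.1498484 ] [ 9.99999284e-01  1.17556861e-03 -2.25394985e-04 -9.39194508e-06] [ -0.54386827  -2.909784   -11.42147389] [-0.82508926  0.07109724 -0.00535761]
```

View pics/s11.png

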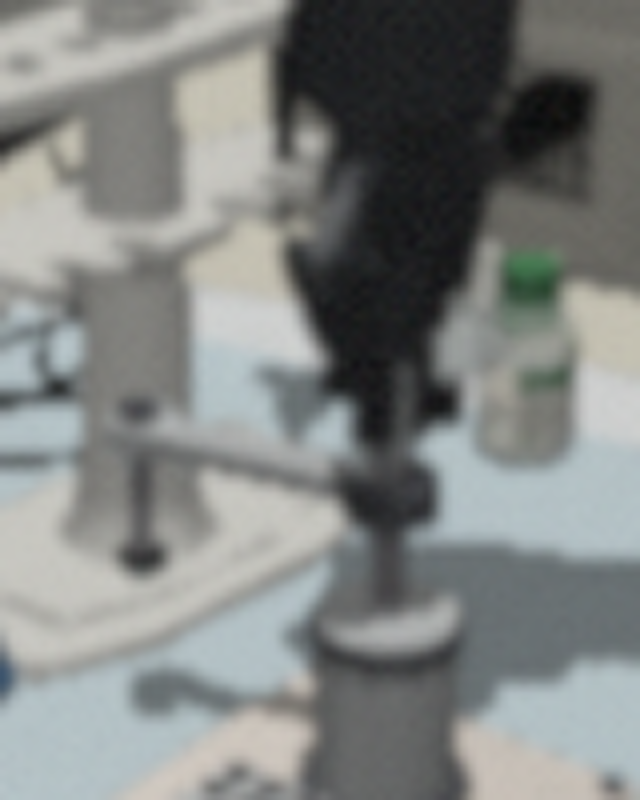

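```bash

python3 -m jog '{"offset":[[0,0,0],[0,0,0],[0,0,0],[0,0,0]],"rotation":[[0,0,-2],[0,0,-3],[0,0,-3],[0,0,0]]}'; python3 -c "
from h import *
s=manip.get_state();print(s['position'],s['tcp_rot'],s['contact_force'],s['ft_torque'])"
```

```text
time: 16.92
position: [0.4827, -0.0436, 0.1503]
tcp_rot: [0.997, 0.072, 0.0, 0.0]
contact_force: [-0.5, -2.8, -10.5]
finger_gap: 0.0113
[ 0.48266364 -0.043632    0.15027922] [9.97416173e-01 7.18396777e-02 1.63035315e-04 1.13869219e-04] [ -0.48375562  -2.82196288 -10.51033643] [-0.83986756  0.12869676  0.01401941]
```

Turning freely. Continue to about 70°.

```bash

python3 -m jog '{"offset":[[0,0,0],[0,0,0],[0,0,0],[0,0,0],[0,0,0],[0,0,0],[0,0,0],[0,0,0]],"rotation":[[0,0,-4],[0,0,-4],[0,0,-4],[0,0,-4],[0,0,-4],[0,0,-4],[0,0,-4],[0,0,0]]}'
python3 -m jog '{"offset":[[0,0,0],[0,0,0],[0,0,0],[0,0,0],[0,0,0],[0,0,0],[0,0,0],[0,0,0],[0,0,0],[0,0,0]],"rotation":[[0,0,-4],[0,0,-4],[0,0,-4],[0,0,-4],[0,0,-4],[0,0,-4],[0,0,-4],[0,0,-4],[0,0,-4],[0,0,0]]}';python3 -c "
from h import *
s=manip.get_state();print(s['position'],s['tcp_rot'],s['contact_force'],s['ft_torque'])
c=cam('scene'); save(c,'s12.png',(220,130,310,260),6)"
```

```text
time: 17.58
position: [0.4827, -0.0438, 0.1502]
tcp_rot: [0.951, 0.31, 0.0, 0.0]
contact_force: [0.1, -3.7, -10.5]
finger_gap: 0.0108
time: 18.42
position: [0.4829, -0.044, 0.1501]
tcp_rot: [0.809, 0.588, 0.0, 0.0]
contact_force: [0.5, -3.7, -10.4]
finger_gap: 0.0113
[ 0.48288069 -0.0439542   0.15011202] [8.08658625e-01 5.88278084e-01 1.50749199e-04 3.18260846e-04] [  0.53080199  -3.68971822 -10.41794707] [-0.89998477 -0.06340223  0.04559646]
```

View pics/s12.png

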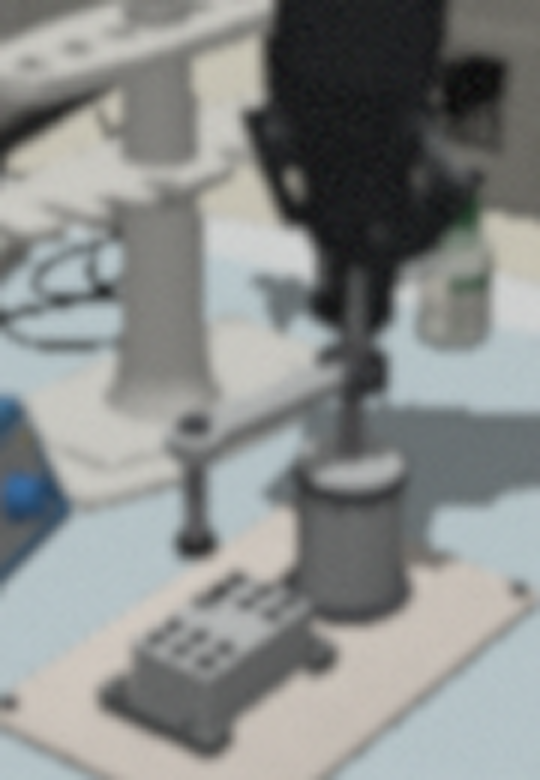

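```bash

python3 -m jog '{"offset":[[0,0,0],[0,0,0],[0,0,0],[0,0,0]],"rotation":[[0,0,-2],[0,0,-2],[0,0,-1.5],[0,0,0]]}'|grep rot;python3 -c "
from h import *
s=manip.get_state();print(s['position'],s['tcp_rot'],s['contact_force'],s['ft_torque'])"
python3 -m jog '{"offset":[[0,0,0],[0,0,0]],"rotation":[[0,0,-1],[0,0,0]]}'|grep rot;python3 -c "
from h import *
s=manip.get_state();print(s['position'],s['tcp_rot'],s['contact_force'],s['ft_torque'])"
```

```text
tcp_rot: [0.78, 0.626, 0.0, 0.0]
[ 0.4828923  -0.04385043  0.15000592] [7.79732892e-01 6.26112211e-01 1.50848247e-04 3.05539772e-04] [  0.65795488  -5.0177295  -11.12987814] [-1.09039177 -0.1975747   0.01550938]
tcp_rot: [0.774, 0.633, 0.0, 0.0]
[ 0.48285943 -0.0437896   0.14993019] [7.73839819e-01 6.33381289e-01 1.19091804e-04 2.52048071e-04] [  1.31830469  -5.10382004 -10.766467  ] [-1.12750464 -0.22863827  0.03076402]
```

```bash

python3 -m jog '{"offset":[[0,0,0],[0,0,0]],"rotation":[[0,0,-1],[0,0,0]]}'|grep rot;python3 -c "
from h import *
s=manip.get_state();print(s['contact_force'],s['ft_torque'])"
python3 -m jog '{"offset":[[0,0,0],[0,0,0]],"rotation":[[0,0,-1],[0,0,0]]}'|grep rot;python3 -c "
from h import *
s=manip.get_state();print(s['position'],s['tcp_rot'],s['contact_force'],s['ft_torque'])
c=cam('scene'); save(c,'s13.png',(220,130,310,260),6)"
```

```text
tcp_rot: [0.768, 0.641, 0.0, 0.0]
[  1.05818056  -5.52667161 -11.53624762] [-1.15678555 -0.24444864 -0.02633507]
tcp_rot: [0.762, 0.647, 0.0, 0.0]
[ 0.48282175 -0.04376937  0.14989394] [7.62389988e-01 6.47117814e-01 1.60547772e-04 1.21934049e-04] [  0.53705544  -4.96887557 -12.01615295] [-1.21255615 -0.33646758 -0.23733264]
```

View pics/s13.png

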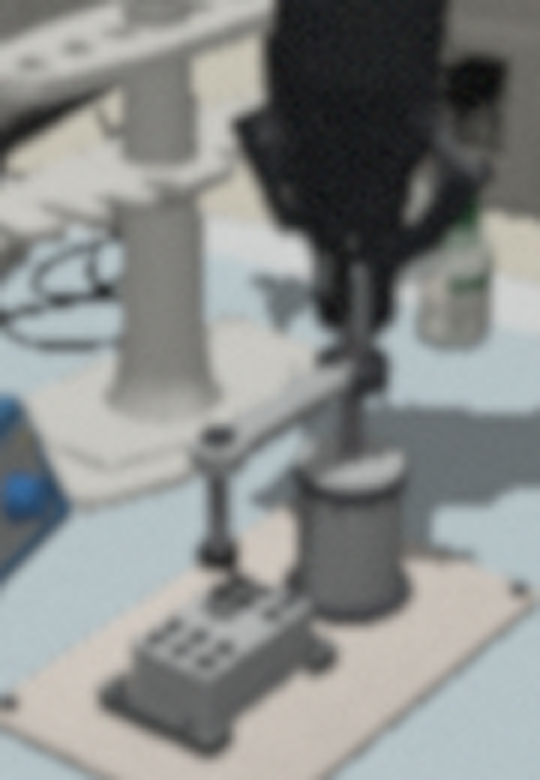

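```bash

python3 -m jog '{"offset":[[0,0,0],[0,0,0],[0,0,0]],"rotation":[[0,0,-0.7],[0,0,0],[0,0,0]]}'|grep rot;python3 -c "
from h import *
s=manip.get_state();print(s['position'],s['tcp_rot'],s['contact_force'],s['ft_torque'])"
```

```text
tcp_rot: [0.759, 0.651, 0.0, 0.0]
[ 0.48277545 -0.04380109  0.14986354] [7.58851665e-01 6.51263487e-01 1.26142445e-04 7.43101619e-05] [  1.80314105  -4.58041432 -11.08367127] [-1.18715506 -0.38743278 -0.30123318]
```

```bash

python3 -m jog '{"offset":[[0,0,2],[0,0,2],[0,0,2],[0,0,2],[0,0,2],[0,0,2],[0,0,2],[0,0,2],[0,0,2],[0,0,2],[0,0,2],[0,0,2]],"rotation":[[0,0,0],[0,0,0],[0,0,0],[0,0,0],[0,0,0],[0,0,0],[0,0,0],[0,0,0],[0,0,0],[0,0,0],[0,0,0],[0,0,0]]}'
python3 -m jog '{"offset":[[0,0,1],[0,0,1],[0,0,1],[0,0,1],[0,0,0]],"rotation":[[0,0,0],[0,0,0],[0,0,0],[0,0,0],[0,0,0]]}'
python3 -c "
from h import *
s=manip.get_state();print(s['position'],s['tcp_rot'],s['contact_force'],s['ft_torque'])
c=cam('scene'); save(c,'s14.png',(220,130,310,260),6)"
```

```text
time: 20.6
position: [0.4829, -0.0438, 0.1259]
tcp_rot: [0.759, 0.651, 0.0, 0.0]
contact_force: [1.4, -5.3, -8.9]
finger_gap: 0.0112
time: 21.02
position: [0.4829, -0.0439, 0.1218]
tcp_rot: [0.759, 0.651, 0.0, 0.0]
contact_force: [1.1, -5.7, -9.3]
finger_gap: 0.0111
[ 0.48291568 -0.04387475  0.12182748] [7.58817592e-01 6.51303180e-01 7.62244062e-05 1.57960003e-04] [ 1.14714463 -5.6557617  -9.32959266] [-1.28903868 -0.25604432 -0.37682009]
```

View pics/s14.png

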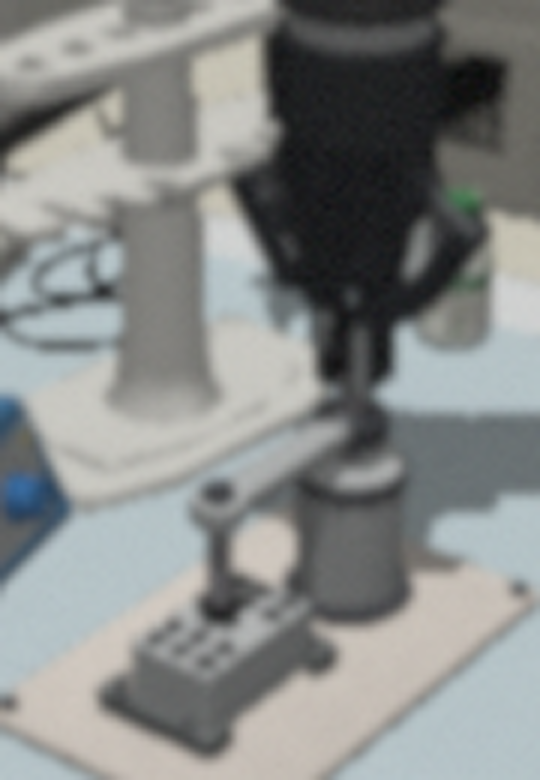

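```bash

python3 -m jog '{"offset":[[0,0,1],[0,0,1],[0,0,0]],"rotation":[[0,0,0],[0,0,0],[0,0,0]]}'|grep -E 'pos|force'
python3 -m jog '{"offset":[[0,0,1],[0,0,0]],"rotation":[[0,0,0],[0,0,0]]}'|grep -E 'pos|force'
```

```text
position: [0.483, -0.0439, 0.1199]
contact_force: [1.7, -5.4, -8.4]
position: [0.4831, -0.0444, 0.1194]
contact_force: [-1.8, -7.4, -3.2]
```

```bash

python3 -m jog '{"offset":[[0,0,0.7],[0,0,0]],"rotation":[[0,0,0],[0,0,0]]}'|grep -E 'pos|force'
```

```text
position: [0.4832, -0.0447, 0.1191]
contact_force: [-2.0, -9.3, 2.0]
```

```bash

python3 -m jog '{"offset":[[0,0,0],[0,0,0],[0,0,0],[0,0,0],[0,0,0],[0,0,0]],"rotation":[[0,0,0],[0,0,0],[0,0,0],[0,0,0],[0,0,0],[0,0,0]]}' 0.6
python3 -m jog '{"offset":[[0,0,-10],[0,0,-20],[0,0,-30],[0,0,-30],[0,0,-30],[0,0,-10],[0,0,0],[0,0,0]],"rotation":[[0,0,0],[0,0,0],[0,0,0],[0,0,0],[0,0,0],[0,0,0],[0,0,0],[0,0,0]]}' 
python3 -c "
from h import *
s=manip.get_state();print(s['position'],s['tcp_rot'],s['contact_force'],s['ft_torque'])
c=cam('scene'); save(c,'s15.png',(220,130,310,260),6);save(c,'s15f.png',k=1.5)"
```

```text
time: 22.15
position: [0.4829, -0.0432, 0.1183]
tcp_rot: [0.758, 0.652, 0.0, 0.0]
contact_force: [-0.3, -0.0, 0.3]
finger_gap: 0.0515
time: 22.82
position: [0.4826, -0.0437, 0.2484]
tcp_rot: [0.759, 0.652, 0.0, 0.001]
contact_force: [-0.3, -0.3, -0.2]
finger_gap: 0.0513
[ 0.48260713 -0.04368913  0.24840295] [7.58570014e-01 6.51591312e-01 1.93671103e-04 5.07818803e-04] [-0.30980289 -0.25071246 -0.23119256] [ 0.01937765 -0.00402947 -0.03669711]
```

View pics/s15.png

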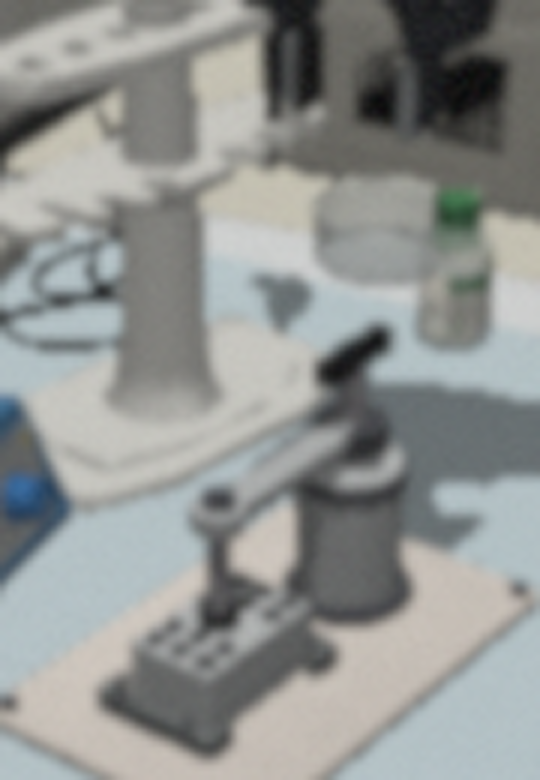

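View pics/s15f.png

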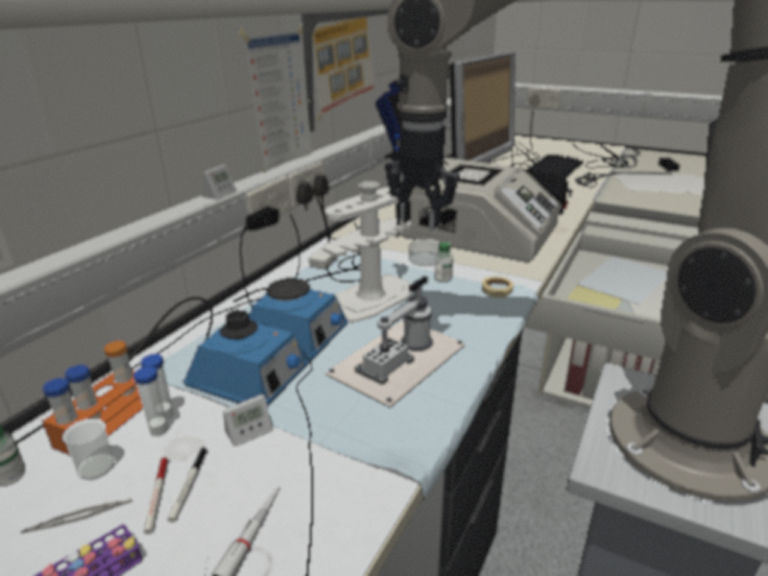

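```bash

python3 -m jog '{"offset":[[-30,-5,0],[-40,-5,0],[-40,-5,0],[-40,-5,0],[-40,0,0],[-30,0,0],[0,0,0],[0,0,0]],"rotation":[[0,0,0],[0,0,0],[0,0,0],[0,0,0],[0,0,0],[0,0,0],[0,0,0],[0,0,0]]}' 
python3 -c "
from h import *
c=cam('top'); save(c,'t16.png',(180,140,310,240),6)
P=cloud(c);v,u=np.mgrid[0:384,0:512]
hb=(u>215)&(u<285)&(v>150)&(v<225)
for lo,hi in((.13,.155),(.092,.112),(.038,.05)):
    s=hb&(P[...,2]>lo)&(P[...,2]<hi); print(lo,s.sum(),np.median(P[s][:,2]),cv2.minAreaRect(P[s][:,:2].astype(np.float32)*1000))
"
```

```text
time: 23.53
position: [0.4281, -0.2594, 0.2461]
tcp_rot: [0.76, 0.65, -0.0, -0.002]
contact_force: [0.2, 1.1, 0.6]
finger_gap: 0.0512
0.13 89 0.1421614113746308 ((483.6090087890625, -43.09007263183594), (51.772491455078125, 12.41085147857666), 78.2977066040039)
0.092 283 0.10377246714878452 ((489.03875732421875, 4.378589630126953), (127.491455078125, 34.76015853881836), 82.9249496459961)
0.038 282 0.04331823742122809 ((549.8649291992188, 6.9334259033203125), (154.11427307128906, 167.09426879882812), 81.49951934814453)
```

View pics/t16.png

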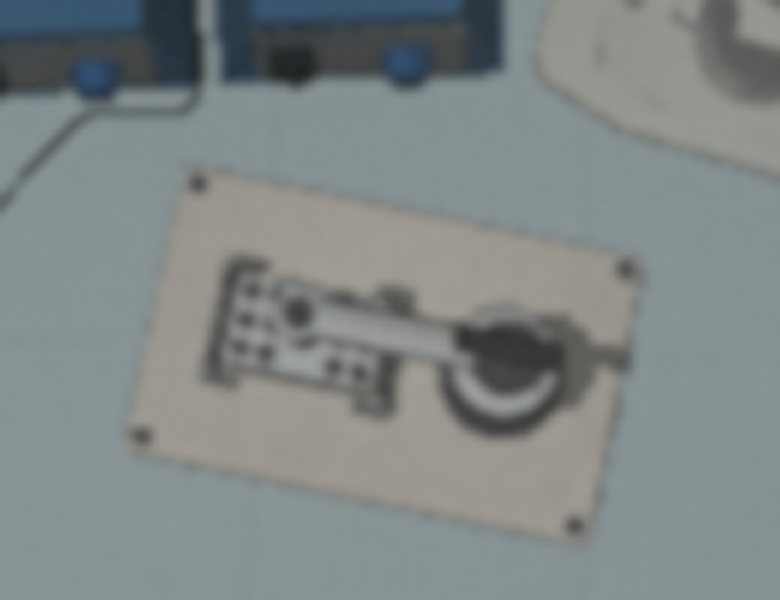

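```bash
python3 -m jog '{"offset":[[0,0,0],[0,0,0]],"rotation":[[0,0,0],[0,0,0]]}'; python3 -c "
from bench import sign_off; print(sign_off())"
```

```text
time: 23.75
position: [0.4299, -0.2564, 0.2476]
tcp_rot: [0.758, 0.653, -0.0, -0.001]
contact_force: [-0.7, 0.9, 0.7]
finger_gap: 0.0513
the job is handed in; nothing more can be done
None
```

The block is in the bay and clamped by the hold-down arm, and I handed the job in at 23.75 s of the 61 s allowed. The sign-off gave no verdict.

- **Block:** I gripped it across its 46 mm width and lowered it between the brackets. It touched down lightly, at about 7 N.
- **Lift:** I drew the arm up by the handle to its stop at about 40 mm. I made one step too many there, so the pull reached about 38 N, still under the 60 N limit. I then backed off about 1 mm before turning.
- **Swing:** The arm turned freely all the way. It ended at about 81° with a slight rise in torque to 0.3 N m, which I took as the end stop.
- **Clamping:** I eased the arm down by the handle until the foot took the load, with the wrist force going from about -8 N to +2 N. Then I let go and moved clear.

**Last checks:**
- **Foot and block:** The pictures show the foot on the middle land of the seated block, with the arm and handle parallel to the block.
- **Handle angle and height:** The handle bar measured 78° from above, against the plate's 79°. It sits about 7 mm above its parked height, where 8 mm was expected, which is within camera accuracy.
- **Bystanders:** The bottle, tape roll and timer look unmoved in the last full picture; I did not measure their positions again.
- **Robot:** It touches nothing.

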